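Weigh out castor wheels with the scoop

TASK

Use the hand scoop to take castor wheels out of the blue stock bin and tip them into the pan of the dial scale until its pointer stands in the green sector; go back for more if one scoopful is too little, but do not overfill. Do not touch the wheels with the fingers, leave none lying outside the bin and the pan, and do not push the pan right down to its stop. Finish by setting the scoop down again on the bench, standing on its base, and leave the other things where they are.

Things in the scene. Friction and masses are not known exactly. Their poses are not given: they have to be found in the camera images.
- bin: Blue stock bin, fixed, open on top: outside 260 (x) x 176 (y) x 62 mm high, walls and floor 4 mm, rim overhang 5 mm. Origin on the bench under its centre; -x towards the end near the robot (blank paper label). At the start eight wheels lie in one layer in that half, from the end wall to 15 mm short of the middle; the other half of its floor is bare.
- scoop_grip (a point): Centre of the scoop's handle: a black rubber bridge over the bowl, 22 mm wide (y), 24 mm high, 86 mm long (x), 84 mm above the scoop's underside. -x points to the mouth. A steel bow passes 19 mm below the handle; the handle's front strut stands 16 to 33 mm in front of this point, the back one 40 to 45 mm behind.
- scoop_lip (a point): Middle of the scoop's front edge, on the underside: 55 mm in front (-x) of the handle's centre and 84 mm below it. Same axes as the scoop. Smooth steel: pieces start to slide on it at 15 to 23 degrees.
- pan (a joint): Travel of the scale's sprung pan, m: 0 empty, growing downward 0.05 mm per gram (a 30 g wheel: 1.5 mm), stop at 0.026. It turns the red pointer on the sloping white dial clockwise from 12 o'clock; the green sector (about half past 1 to half past 3) is 0.00375 to 0.00925, i.e. 75 to 185 g. It swings for about half a second after a load.
- pan_floor (a point): Centre of the inner floor of the scale's round steel pan, 101 mm above the bench when empty: 144 mm across at the floor, 192 mm at the rim, which is 33 mm above the floor.
- wheel0: One of the eight loose castor wheels: black nylon with a white hub, barrel-shaped, 30 mm across and 22 mm wide (16 mm across its flat faces, rounded edges), 25 to 35 g each, not known which; origin at its centre, z is its axle. They start lying flat.
- wheel1: A castor wheel like wheel0.
- wheel2: A castor wheel like wheel0.
- wheel3: A castor wheel like wheel0.
- wheel4: A castor wheel like wheel0.
- wheel5: A castor wheel like wheel0.
- wheel6: A castor wheel like wheel0.
- wheel7: A castor wheel like wheel0.
- tape_black: Bystander: roll of black tape, 59 mm across, 18 mm high; origin under its centre.
- driver_red: Bystander: red screwdriver, 169 mm long, lying along y; origin under its middle.
- spare_wheel: Bystander: black drive wheel lying flat, 65 mm across, 21 mm high; origin under its centre.
- cutters: Bystander: red-handled pliers, 152 mm long, lying; origin under the middle.
- scoop: Loose steel hand scoop, 0.14 to 0.22 kg, open at the mouth (-x). Flat floor 101 mm long (x), 100 mm wide, 2 mm thick, with a rounded bevelled nose; back wall 40 mm high, 48 mm behind the origin; side walls (95 mm apart) 41 mm high, falling to nothing 27 mm behind the lip; a bow crosses 45 mm above the floor. Origin on the underside, 53 mm behind the lip; z up.
- scale: The grey dial scale, fixed: origin on the bench under the pan's centre; -x towards its dial. Housing 160 mm wide, 66 mm high; it reaches 138 mm from the origin to -x (sloping down to the dial end) and 72 mm to +x.
Mind the look-alikes: they are no part of the job. What is shaped like the wheel7 but turquoise is not meant.

How it is judged:
On the way, in this order (a step that is already met when the one before it is completed fails the run):
1. the scoop's lip is down in the bin (z of scoop_lip in the frame of bin below 0.016 m and x of scoop_lip in the frame of bin between -0.13 and 0.13 m and y of scoop_lip in the frame of bin between -0.085 and 0.085 m), for 0.2 s.
2. wheels have been tipped into the pan and the pointer stands in the green sector, with the scoop not touching the scale (value of joint pan between 0.00375 and 0.00925 m and contact force between each of scoop, the arm and scale below 0.1 N), for 0.3 s.
At the end, for the whole second after the job is handed in: The pan reads between 0.00375 and 0.00925 m (pointer in the green sector) and is at rest; each of the eight wheels lies inside the bin or inside the pan; the scoop stands on the bench at rest, upright to 7 degrees, touching neither bin nor scale (value of joint pan between 0.00375 and 0.00925 m and velocity of joint pan between -0.004 and 0.004 m/s and height (world z) of scoop below 0.012 m and angle between scoop's own z axis and vertical below 0.12 rad and linear speed of scoop below 0.02 m/s and contact force between scoop and bin below 0.05 N and contact force between scoop and scale below 0.05 N and ((x of wheel0 in the frame of bin between -0.128 and 0.128 m and y of wheel0 in the frame of bin between -0.086 and 0.086 m and z of wheel0 in the frame of bin below 0.062 m) or (horizontal distance between wheel0 and pan_floor below 0.092 m and z of wheel0 in the frame of pan_floor between 0 and 0.055 m)) and ((x of wheel1 in the frame of bin between -0.128 and 0.128 m and y of wheel1 in the frame of bin between -0.086 and 0.086 m and z of wheel1 in the frame of bin below 0.062 m) or (horizontal distance between wheel1 and pan_floor below 0.092 m and z of wheel1 in the frame of pan_floor between 0 and 0.055 m)) and ((x of wheel2 in the frame of bin between -0.128 and 0.128 m and y of wheel2 in the frame of bin between -0.086 and 0.086 m and z of wheel2 in the frame of bin below 0.062 m) or (horizontal distance between wheel2 and pan_floor below 0.092 m and z of wheel2 in the frame of pan_floor between 0 and 0.055 m)) and ((x of wheel3 in the frame of bin between -0.128 and 0.128 m and y of wheel3 in the frame of bin between -0.086 and 0.086 m and z of wheel3 in the frame of bin below 0.062 m) or (horizontal distance between wheel3 and pan_floor below 0.092 m and z of wheel3 in the frame of pan_floor between 0 and 0.055 m)) and ((x of wheel4 in the frame of bin between -0.128 and 0.128 m and y of wheel4 in the frame of bin between -0.086 and 0.086 m and z of wheel4 in the frame of bin below 0.062 m) or (horizontal distance between wheel4 and pan_floor below 0.092 m and z of wheel4 in the frame of pan_floor between 0 and 0.055 m)) and ((x of wheel5 in the frame of bin between -0.128 and 0.128 m and y of wheel5 in the frame of bin between -0.086 and 0.086 m and z of wheel5 in the frame of bin below 0.062 m) or (horizontal distance between wheel5 and pan_floor below 0.092 m and z of wheel5 in the frame of pan_floor between 0 and 0.055 m)) and ((x of wheel6 in the frame of bin between -0.128 and 0.128 m and y of wheel6 in the frame of bin between -0.086 and 0.086 m and z of wheel6 in the frame of bin below 0.062 m) or (horizontal distance between wheel6 and pan_floor below 0.092 m and z of wheel6 in the frame of pan_floor between 0 and 0.055 m)) and ((x of wheel7 in the frame of bin between -0.128 and 0.128 m and y of wheel7 in the frame of bin between -0.086 and 0.086 m and z of wheel7 in the frame of bin below 0.062 m) or (horizontal distance between wheel7 and pan_floor below 0.092 m and z of wheel7 in the frame of pan_floor between 0 and 0.055 m))).
It fails at once if the fingers touch a wheel (contact force between the fingers and wheel0 above 0.3 N or contact force between the fingers and wheel1 above 0.3 N or contact force between the fingers and wheel2 above 0.3 N or contact force between the fingers and wheel3 above 0.3 N or contact force between the fingers and wheel4 above 0.3 N or contact force between the fingers and wheel5 above 0.3 N or contact force between the fingers and wheel6 above 0.3 N or contact force between the fingers and wheel7 above 0.3 N).
It fails at once if the pan is pushed down to its stop (value of joint pan above 0.0245 m).
It fails at once if a bystander is moved by more than 25 mm (distance of any of tape_black, driver_red, spare_wheel, cutters from where it was at the start of the episode above 0.025 m).
It also fails if it takes over 64 s, if anything falls off the work surface, if the arm or the gripper's body presses on something with over 40 N, if the wrist force passes 120 N, or if a joint passes its speed limit or range.

ROBOT

A 7-joint arm with a two-finger parallel gripper is mounted at the origin on a cart in front of the work surface, level with it; the furniture and walls round the work are solid. World frame = base frame: x ahead of the robot, y to its left, z up, the work surface at z = 0. Lengths are in m, angles in rad, forces in N, time in s.
With the tool pointing down it reaches from about 0.4 to 0.875 m from the base axis. Payload 19.3 kg.
Tool frame: the origin (TCP) lies at the very end of the fingers, on their centre line; the grasp point (between the pads) lies 19 mm behind it; z points along the fingers, y is the line along which they close (so a half turn about z gives the same grasp; the last joint's range is limited). The gripper opens to 85 mm and grips with 20 to 120 N. Pads are 22 mm wide; open, the fingers measure 114 mm over their backs; the gripper's body (76 mm by 85 mm) begins 54 mm behind the grasp point. The pads swing forward as they close: fully open they stand 13 mm farther back than shut.
Start: joints at [1.175, 0.521, -0.036, 1.599, 0.021, 1.021, -0.113], TCP at [0.2, -0.592, 0.207] pointing down, gripper open.
Joint ranges: [-2.91, 2.91], [-0.3, 2.13], [-1.5, 1.42], [0.17, 2.43], [-1.26, 4.41], [0.16, 1.93], [-2.52, 2.52]. Speed limits (rad/s): [1.89, 1.89, 2.39, 2.39, 3.01, 3.01, 3.01].

INTERFACE

Orientations are given as [roll, pitch, yaw] about the fixed x, y, z axes, in that order (R = Rz(yaw) Ry(pitch) Rx(roll)).
In Python, from workcell import bot gives the robot as it stands.
- The arm moves only by the tool carry_out, never from a script. Its argument "rows" is a list that holds one entry, the list of rows, each a list of 4 numbers: the shift along the tool's x, y, z in m, then the turn about the tool's z in degrees. In form: [[[x, y, z, twist], ...]]. A call has 1 to 12 rows; each row is the pose to reach, as a shift and turn from the pose commanded when the call began, along the tool's axes at that moment; what a row does not reach only later rows make up. A row lasts 1/12 s, in which the tool goes at most 41.7 mm and 7.16 degrees, less where a joint would pass 70% of its speed; a pose out of reach is approached as far as the arm can. A call with a gripper value outside its range is refused whole. "grip" is the finger opening in m, from 0 to 0.0854, set as the call begins (left out, the last holds). The fingers move at their own pace and stop on an object; "grip_force" is the grip in N (left out, the last holds). Time passes only in rows, so rows that repeat a pose let the fingers close. It gives the time, the measured TCP pose, the force, the opening and the grip force at its end, in the units of the state.
- bot.observe(): the state, without advancing time (a new reading comes with each control period).
- bot.grab_frame(name): name is "scene" or "top" or "wrist"; returns a dict with "pixels" (384x512x3 uint8, red, green, blue), "K" (3x3 intrinsics, pixels), "k1" (the pictures are not rectified: a ray, as slopes to the right and down, at radius r is drawn at 1 + k1 r^2 times it, then the intrinsics apply), "pose" (4x4, takes a point from camera to world coordinates). Camera axes: x right, y down, z forward; pixel columns grow to the right and rows downward; lengths in m; the calibration is good to about 2 mm. A picture is of the moment at which its call begins. There is no depth.
- bot.job_done(): hands the job in; it is judged then, once.
Trained networks look in a picture, given as the dict that the camera call returned (one of the last four; its "shot" number tells which), for a name from the list of things; names that differ only in an ending like _2 or _b are one class to them, and where a whole thing is asked for, a point or a joint stands for the part that bears it (a point fixed in the world has none). Each returns a list of dicts, best first, with "conf" (0 to 1); they miss things now and then, are a little off and sometimes report something else, mostly with a low value. They report only what shows in the picture. A call takes as long as a camera call. They do not tell look-alikes from the thing itself.
- bot.look_for(picture, label): "position" ([column, row] in pixels, amid what is visible of it).
- bot.regions_of(picture, label): "region" (384x512 bool, what is visible of it) and "position" ([column, row] in pixels, amid what is visible of it).
- bot.spot_point(picture, label): "position" ([column, row] in pixels: a listed point, or the origin of a listed thing).
The state is a dict: "clock": time; "qpos": joint angles; "qd": joint speeds; "joint_efforts": joint torques, N m; "position": TCP position; "tool_rot": TCP orientation; "force": force on the tool from outside, world axes, zero at the start; "moment": the same for the moment, N m; "grip_width": finger opening in m; "finger_force": force on a finger pad.
Only numpy, scipy, OpenCV 4.12 (cv2) and the standard library are available. Lean on these libraries where they do the work, as an engineer would, in place of code of your own. Each camera call takes 0.05 s, during which the arm holds its last target. There are 200 camera calls.

## Working session

There is one attempt and no reset: what is moved stays moved. The work goes in short steps, Python scripts to look and compute and a tool call to move; the robot and the scene stay as the last step left them, time stands still between calls to the robot, and variables do not carry over. Pictures are saved under pics/ and viewed, at most 10 in all, crops included, and the job is handed in when it is done.

Besides the shell and the picture viewer there is one more tool, called after "Request:" by a JSON object that holds its "op" and its "data", one argument or row to a line. carry_out: Moves the arm, as the interface text tells. Its arguments: {"type":"object","properties":{"rows":{"type":"array","items":{"type":"array","items":{"type":"array","items":{"type":"number"}}}},"grip":{"type":"number"},"grip_force":{"type":"number"}},"required":["rows"]}

```bash
mkdir -p pics; cat > h.py <<'E'
import numpy as np, cv2
from workcell import bot
def ray(f,px):
    K=f["K"];u=np.array([(px[0]-K[0,2])/K[0,0],(px[1]-K[1,2])/K[1,1]]);s=u.copy()
    for _ in range(20): s=u/(1+f["k1"]*(s@s))
    P=f["pose"];d=P[:3,:3]@np.array([s[0],s[1],1]);return P[:3,3],d
def at(f,px,z):
    o,d=ray(f,px);return (o+d*(z-o[2])/d[2]).round(4)
def save(f,n,box=None,s=1):
    im=f["pixels"][:,:,::-1]
    if box: im=im[box[1]:box[3],box[0]:box[2]]
    cv2.imwrite(f"pics/{n}.png",cv2.resize(im,None,fx=s,fy=s,interpolation=cv2.INTER_CUBIC))
E
python3 - <<'E'
from h import *
fs={n:bot.grab_frame(n) for n in("scene","top")}
im=np.vstack([fs[n]["pixels"] for n in fs])[:,:,::-1]
save(fs["top"],"top0",None,1.5);save(fs["scene"],"scene0")
f=fs["top"]
Z=dict(bin=0,scoop_grip=.084,scoop_lip=0,pan_floor=.101,scale=0,scoop=0,wheel0=.015)
for n in fs:
  f=fs[n]
  for l in Z:
    for r in bot.spot_point(f,l)[:9 if l=="wheel0" else 2]:
      print(n,l,round(r["conf"],2),np.round(r["position"]),at(f,r["position"],Z[l]))
print(bot.observe())
E
```

```text
scene bin 0.67 [313. 209.] [ 0.5671 -0.1579 -0.    ]
scene scoop_grip 0.93 [238. 243.] [0.4323 0.1548 0.084 ]
scene scoop_lip 0.93 [238. 278.] [ 0.3874  0.174  -0.    ]
scene pan_floor 0.63 [211. 190.] [0.6684 0.1478 0.101 ]
scene pan_floor 0.46 [332. 207.] [ 0.4448 -0.1465  0.101 ]
scene scale 0.57 [210. 217.] [ 0.6688  0.1578 -0.    ]
scene scoop 0.69 [238. 262.] [0.4453 0.1531 0.    ]
scene wheel0 0.64 [318. 211.] [ 0.5372 -0.1596  0.015 ]
scene wheel0 0.64 [280. 238.] [0.4736 0.0075 0.015 ]
scene wheel0 0.6 [335. 206.] [ 0.5351 -0.2196  0.015 ]
scene wheel0 0.52 [332. 213.] [ 0.5082 -0.1903  0.015 ]
scene wheel0 0.4 [304. 214.] [ 0.5418 -0.1097  0.015 ]
scene wheel0 0.39 [275. 221.] [ 0.5493 -0.0133  0.015 ]
scene wheel0 0.38 [316. 220.] [ 0.4981 -0.1301  0.015 ]
top bin 0.97 [327. 198.] [ 0.5681 -0.1593  0.    ]
top scoop_grip 0.93 [194. 253.] [0.4262 0.1481 0.084 ]
top scoop_lip 0.7 [182. 277.] [0.3743 0.1846 0.    ]
top scoop_lip 0.34 [351. 216.] [ 0.5263 -0.2166  0.    ]
top pan_floor 0.81 [201. 142.] [0.6743 0.1393 0.101 ]
top pan_floor 0.74 [203. 158.] [0.6363 0.1337 0.101 
[... 629 characters left out ...]
 ]
{'clock': 0.8, 'qpos': array([ 1.17481424,  0.52141786, -0.03630388,  1.59950406,  0.02117781,
        1.02107869, -0.11279007]), 'qd': array([-0.00076765, -0.00023976,  0.0015244 , -0.00162102,  0.00043614,
       -0.00155899,  0.00135786]), 'joint_efforts': array([ 1.32913669e-04, -9.26791048e+01,  1.97807193e+00, -3.70241511e+01,
        1.79898081e-02,  2.10527411e-03,  7.37510550e-05]), 'position': array([ 0.20001467, -0.5921241 ,  0.20727814]), 'tool_rot': array([-3.14156704e+00, -2.04850383e-05,  3.25740936e-01]), 'force': array([ 0.60455194,  0.46523394, -0.07731012]), 'moment': array([-0.01806435,  0.02984464, -0.01223118]), 'finger_force': 0.0, 'grip_width': 0.08514518297970053}
```

View pics/top0.png

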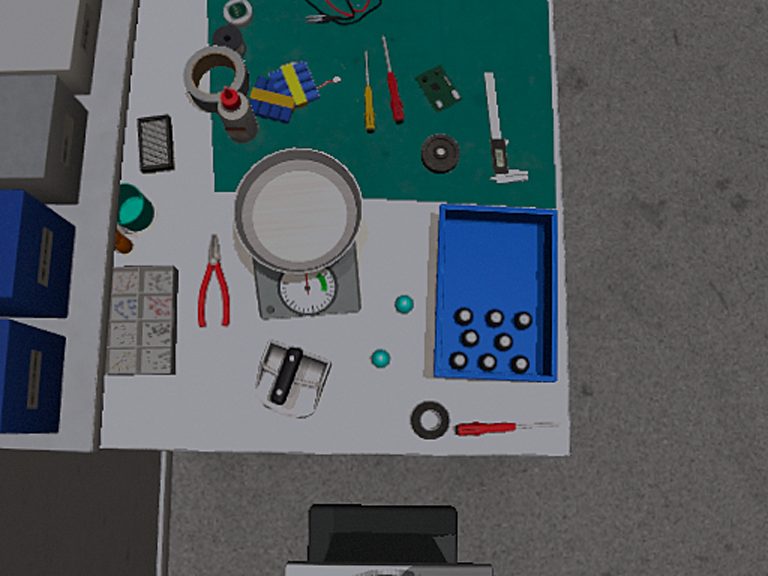

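View pics/scene0.png

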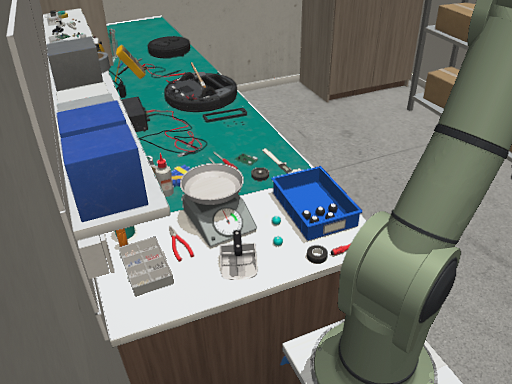

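```bash
cat >> h.py <<'E'
def go(x,y,z,yaw=None,cmd=None):
    """world target -> shift in tool axes, twist deg (tool pointing down); cmd=(x,y,z,yaw) commanded, else measured"""
    s=bot.observe();p=np.array(cmd[:3]) if cmd else s["position"];a=cmd[3] if cmd else s["tool_rot"][2]
    d=np.array([x,y,z])-p;c,n=np.cos(a),np.sin(a)
    tw=0 if yaw is None else -np.degrees((yaw-a+np.pi)%(2*np.pi)-np.pi)
    print("shift",np.round([c*d[0]+n*d[1],n*d[0]-c*d[1],-d[2]],4),"twist",round(tw,1))
E
python3 - <<'E'
from h import *
go(.42,-.25,.30,-.23);go(.427,.148,.30,-.23,cmd=(.42,-.25,.30,-.23))
f=bot.grab_frame("wrist");s=bot.observe();print(f["pose"].round(3))
E
```

```text
shift [ 0.3179 -0.2537 -0.0927] twist 31.8
shift [-0.0839 -0.3891 -0.    ] twist -0.0
[[ 0.32  -0.906 -0.278  0.272]
 [-0.948 -0.305 -0.094 -0.567]
 [ 0.     0.293 -0.956  0.374]
 [ 0.     0.     0.     1.   ]]
```

Request:
{"op": "carry_out", "data": {
  "rows": [
    [[0.318,-0.254,-0.093,32],[0.318,-0.254,-0.093,32],[0.318,-0.254,-0.093,32],[0.318,-0.254,-0.093,32],[0.318,-0.254,-0.093,32],[0.318,-0.254,-0.093,32],[0.318,-0.254,-0.093,32],[0.318,-0.254,-0.093,32],[0.318,-0.254,-0.093,32],[0.318,-0.254,-0.093,32],[0.318,-0.254,-0.093,32],[0.318,-0.254,-0.093,32]]
  ],
  "grip": 0.06
}}

```text
clock: 1.85
position: [0.4218, -0.2472, 0.3011]
tool_rot: [-3.141, -0.002, -0.228]
force: [0.9, -0.8, 0.0]
grip_width: 0.0598
finger_force: 0.0
```

Request:
{"op": "carry_out", "data": {
  "rows": [
    [[-0.084,-0.389,0,0],[-0.084,-0.389,0,0],[-0.084,-0.389,0,0],[-0.084,-0.389,0,0],[-0.084,-0.389,0,0],[-0.084,-0.389,0,0],[-0.084,-0.389,0,0],[-0.084,-0.389,0,0],[-0.084,-0.389,0,0],[-0.084,-0.389,0,0],[-0.084,-0.389,0,0],[-0.084,-0.389,0,0]]
  ]
}}

```text
clock: 2.85
position: [0.428, 0.1484, 0.3]
tool_rot: [3.141, 0.0, -0.231]
force: [0.4, -0.1, -1.0]
grip_width: 0.06
finger_force: 0.0
```

```bash
python3 - <<'E'
from h import *
f=bot.grab_frame("wrist");save(f,"w1")
for l,z in dict(scoop_grip=.084,scoop_lip=0,scoop=0).items():
  for r in bot.spot_point(f,l)[:2]: print(l,round(r["conf"],2),np.round(r["position"]),at(f,r["position"],z))
t=bot.grab_frame("top")
for l,z in dict(pan_floor=.101,scale=0,bin=0).items():
  for r in bot.regions_of(t,l)[:2]:
    ys,xs=np.where(r["region"]);print(l,round(r["conf"],2),r["position"],xs.min(),xs.max(),ys.min(),ys.max(),cv2.minAreaRect(np.c_[xs,ys].astype(np.float32)))
E
```

```text
scoop_grip 0.69 [247. 154.] [0.4338 0.1587 0.084 ]
scoop_lip 0.94 [246. 181.] [0.3802 0.1758 0.    ]
scoop_lip 0.64 [130.  52.] [ 0.5904  0.2851 -0.    ]
scoop 0.81 [249. 147.] [0.4282 0.1592 0.    ]
scoop 0.48 [504.  66.] [ 0.4592 -0.2124  0.    ]
pan_floor 0.84 [199.8, 137.4] 155 241 98 182 ((200.25003051757812, 137.75001525878906), (84.85281372070312, 78.48883819580078), 45.0)
scale 0.59 [204.1, 152.6] 155 241 98 211 ((198.0, 154.5), (113.0, 86.0), 90.0)
bin 0.91 [329.4, 190.1] 289 372 135 255 ((331.4194641113281, 194.9473419189453), (83.26837158203125, 118.8323974609375), 1.1691392660140991)
```

View pics/w1.png

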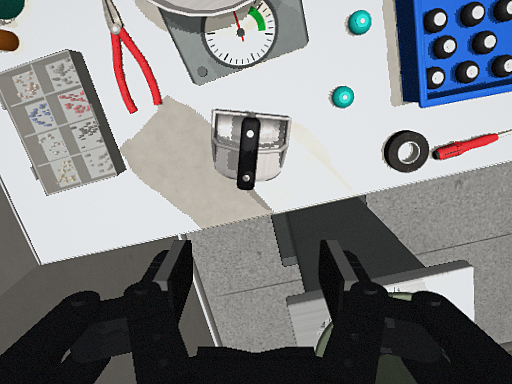

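```bash
python3 - <<'E'
from h import *
f=bot.grab_frame("wrist")
a=at(f,(250.5,118),.096);b=at(f,(246,188.5),.096);print(a,b,(a+b)/2,np.linalg.norm(a-b),np.arctan2(*(a-b)[[1,0]]))
print([at(f,p,.002) for p in((215,108),(291,117),(215,170),(281,176))])
im=f["pixels"][90:205,180:320];m=(im.sum(2)<110).astype(np.uint8)
n,l,s,c=cv2.connectedComponentsWithStats(m);i=1+s[1:,4].argmax();print(s[i],c[i]+[180,90])
ys,xs=np.where(l==i);print(cv2.minAreaRect(np.c_[xs+180,ys+90].astype(np.float32)))
g=(a+b)/2
go(*g[:2],.065,np.arctan2(*(a-b)[[1,0]]))
E
```

```text
[0.4751 0.1435 0.096 ] [0.3961 0.1682 0.096 ] [0.4356  0.15585 0.096  ] 0.08277131145511712 -0.30302901251811715
[array([0.4932, 0.1914, 0.002 ]), array([0.4565, 0.0909, 0.002 ]), array([0.4076, 0.215 , 0.002 ]), array([0.3761, 0.1225, 0.002 ])]
[ 56  28  23  73 799] [246.21276596 158.94618273]
((247.27243041992188, 153.73104858398438), (18.103918075561523, 72.16653442382812), 4.763641834259033)
shift [ 0.0054 -0.0097  0.2354] twist 4.0
```

Request:
{"op": "carry_out", "data": {
  "rows": [
    [[0.005,-0.01,0.04,4.7],[0.005,-0.01,0.08,4.7],[0.005,-0.01,0.12,4.7],[0.005,-0.01,0.16,4.7],[0.005,-0.01,0.19,4.7],[0.005,-0.01,0.215,4.7],[0.005,-0.01,0.23,4.7],[0.005,-0.01,0.233,4.7],[0.005,-0.01,0.233,4.7]]
  ]
}}

```text
clock: 4.05
position: [0.4347, 0.1567, 0.0668]
tool_rot: [3.14, 0.001, -0.314]
force: [-1.0, 0.1, 0.4]
grip_width: 0.0601
finger_force: 0.0
```

Request:
{"op": "carry_out", "data": {
  "rows": [
    [[0,0,0,0],[0,0,0,0],[0,0,0,0],[0,0,0,0],[0,0,0,0],[0,0,0,0]]
  ],
  "grip": 0.015,
  "grip_force": 100
}}

```text
clock: 4.55
position: [0.4357, 0.1565, 0.0683]
tool_rot: [-3.141, -0.001, -0.315]
force: [-2.4, -3.0, 12.5]
grip_width: 0.0176
finger_force: 97.8
```

Request:
{"op": "carry_out", "data": {
  "rows": [
    [[0,0,-0.02,0],[0,0,-0.06,0],[0,0,-0.1,0],[0,0,-0.14,0],[0,0,-0.17,0],[0,0,-0.18,0],[0,0,-0.18,0]]
  ]
}}

```text
clock: 5.13
position: [0.4362, 0.157, 0.2499]
tool_rot: [-3.138, -0.004, -0.315]
force: [0.4, -0.2, -2.2]
grip_width: 0.017
finger_force: 98.5
```

```bash
python3 - <<'E'
from h import *
t=bot.grab_frame("top")
C=[at(t,(p[0]/1.5,p[1]/1.5),.062) for p in((441,206),(557,210),(556,381),(435,378))]
print(C,np.mean(C,0))
ea=(C[0]+C[1]-C[2]-C[3]);print(np.arctan2(ea[1],ea[0]),np.linalg.norm(ea)/2)
for p in((463,315),(494,317),(523,320),(470,338),(504,342),(458,360),(487,362),(519,364)): print(at(t,(p[0]/1.5,p[1]/1.5),.026))
for l,z in dict(scoop_grip=.26,scoop_lip=.18).items():
  for r in bot.spot_point(t,l)[:1]: print(l,round(r["conf"],2),np.round(r["position"]),at(t,r["position"],z))
s=bot.grab_frame("scene");save(s,"s2",(170,130,400,300),3)
print(bot.observe())
go(.628,-.159,.25,-.01)
E
```

```text
[array([ 0.7005, -0.074 ,  0.062 ]), array([ 0.6978, -0.2572,  0.062 ]), array([ 0.4303, -0.2472,  0.062 ]), array([ 0.4332, -0.0642,  0.062 ])] [ 0.56545 -0.16065  0.062  ]
-0.03700628404135141 0.26758320201387825
[ 0.5345 -0.1113  0.026 ]
[ 0.5319 -0.1602  0.026 ]
[ 0.5278 -0.2061  0.026 ]
[ 0.4984 -0.122   0.026 ]
[ 0.4927 -0.1754  0.026 ]
[ 0.4638 -0.1031  0.026 ]
[ 0.4612 -0.1483  0.026 ]
[ 0.4585 -0.1984  0.026 ]
scoop_grip 0.25 [346. 242.] [ 0.4402 -0.1522  0.26  ]
{'clock': 5.3333, 'qpos': array([-0.30563675,  0.22178477, -0.19844692,  1.95461272,  0.05224599,
        0.97256779, -2.41440844]), 'qd': array([-0.00393515,  0.00462767,  0.00152061, -0.00444271, -0.00227222,
        0.00347336, -0.00102421]), 'joint_efforts': array([ 1.38034634e-01, -6.31213975e+01, -5.74049614e-01, -3.69124103e+01,
        2.90945621e-02, -9.69694302e-04, -2.44082614e-03]), 'position': array([0.43443403, 0.15637236, 0.24575077]), 'tool_rot': array([ 3.13990762e+00,  1.88495652e-03, -3.14717323e-01]), 'force': array([ 0.0597711 , -0.4733173 , -2.46413893]), 'moment': array([ 0.02874493, -0.00061288,  0.02087573]), 'finger_force': 98.49263375625014, 'grip_width': 0.01750579006149975}
shift [ 0.2817  0.24   -0.0042] twist -17.5
```

View pics/s2.png

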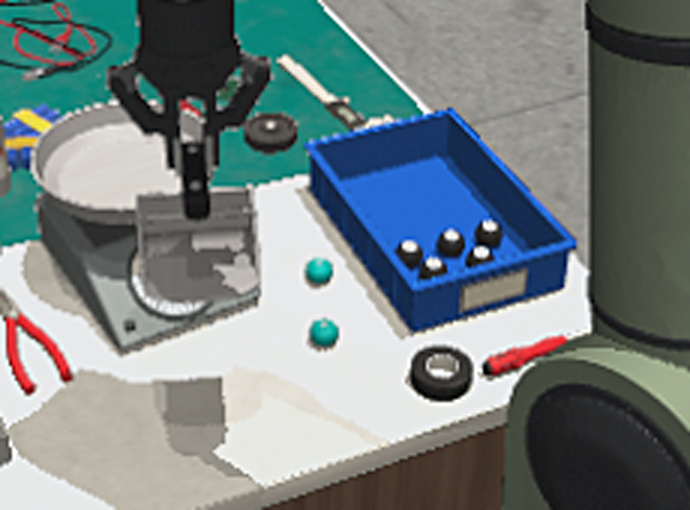

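```bash
python3 - <<'E'
from h import *
go(.630,-.192,.25,-.037)
E
```

```text
shift [ 0.2938  0.2707 -0.0042] twist -15.9
```

Request:
{"op": "carry_out", "data": {
  "rows": [
    [[0.02,0.02,0,-5],[0.05,0.045,0,-10],[0.08,0.075,0,-16],[0.11,0.105,0,-16],[0.14,0.135,0,-16],[0.17,0.16,0,-16],[0.2,0.19,0,-16],[0.23,0.215,0,-16],[0.26,0.24,0,-16],[0.285,0.262,0,-16],[0.294,0.271,0,-16],[0.294,0.271,0,-16]]
  ]
}}

```text
clock: 6.33
position: [0.6306, -0.1956, 0.2442]
tool_rot: [3.141, 0.004, -0.039]
force: [-0.5, 0.4, -1.3]
grip_width: 0.0174
finger_force: 98.5
```

```bash
python3 - <<'E'
from h import *
f=bot.grab_frame("wrist");save(f,"w3");s=bot.observe();print(s["position"],s["tool_rot"],s["force"])
z=s["position"][2]
for l,h in dict(scoop_grip=z+.017,scoop_lip=z-.067).items():
  for r in bot.spot_point(f,l)[:2]: print(l,round(r["conf"],2),np.round(r["position"]),at(f,r["position"],h))
for r in bot.spot_point(f,"wheel0"): print(round(r["conf"],2),np.round(r["position"]),at(f,r["position"],.02))
E
```

```text
[ 0.63024571 -0.19326665  0.24453905] [-3.1412894   0.00356015 -0.03756674] [-1.37280025  0.87947188 -1.3272691 ]
scoop_grip 0.77 [255. 255.] [ 0.6258 -0.1936  0.2615]
scoop_lip 0.46 [144.   2.] [ 0.7651 -0.1276  0.1775]
0.66 [201. 250.] [ 0.5056 -0.1172  0.02  ]
0.65 [124. 218.] [ 0.5547 -0.0196  0.02  ]
0.63 [108. 274.] [0.4726 0.0161 0.02  ]
0.59 [197. 228.] [ 0.5368 -0.1147  0.02  ]
0.54 [195. 272.] [ 0.4727 -0.1057  0.02  ]
```

View pics/w3.png

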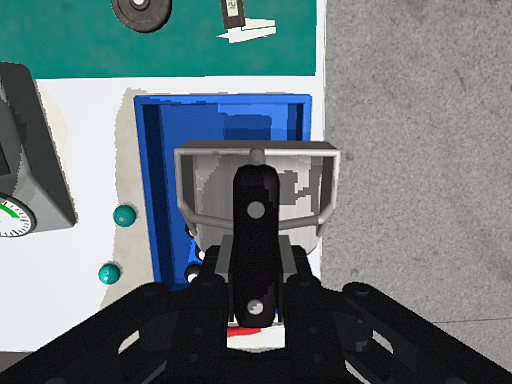

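```bash
python3 - <<'E'
from h import *
f=bot.grab_frame("wrist")
a=at(f,(135,95.5),.062);b=at(f,(311.5,95),.062);c=at(f,(155,290),.062);print(a,b,c,np.linalg.norm(a-b),np.arctan2(*(a-c)[[1,0]]))
s=bot.observe();z=s["position"][2]
print("back wall top",at(f,(177,149),z-.068+.042),at(f,(339,149),z-.068+.042))
# far rim middle -> bin centre
m=(a+b)/2;yaw=-.037;print("bin c",m[:2]-.135*np.array([np.cos(yaw),np.sin(yaw)]))
print(s["position"],s["qpos"])
E
```

```text
[ 0.7066 -0.0658  0.062 ] [ 0.7002 -0.2502  0.062 ] [ 0.4713 -0.0571  0.062 ] 0.18451102948062478 -0.036957240587144384
back wall top [ 0.6746 -0.144   0.2208] [ 0.6713 -0.2408  0.2208]
bin c [ 0.5684924  -0.15300614]
[ 0.6305144  -0.19069869  0.2467736 ] [ 0.24317968  0.54358248 -0.06148893  1.45424198  0.03441376  1.14581017
 -1.42868357]
```

Request:
{"op": "carry_out", "data": {
  "rows": [
    [[0,-0.003,0.03,0],[0,-0.003,0.06,0],[0,-0.003,0.09,0],[0,-0.003,0.12,0],[0,-0.003,0.145,0],[0,-0.003,0.16,0],[0,-0.003,0.17,0],[0,-0.003,0.173,0],[0,-0.003,0.176,0],[0,-0.003,0.176,0]]
  ]
}}

```text
clock: 7.42
position: [0.6316, -0.1887, 0.0727]
tool_rot: [3.142, -0.002, -0.035]
force: [0.3, -0.3, -0.6]
grip_width: 0.0171
finger_force: 99.0
```

Request:
{"op": "carry_out", "data": {
  "rows": [
    [[0,0,0.003,0],[-0.006,0,0.003,0],[-0.016,0,0.003,0],[-0.026,0,0.003,0],[-0.036,0,0.003,0],[-0.046,0,0.003,0],[-0.056,0,0.003,0],[-0.064,0,0.003,0],[-0.072,0,0.003,0],[-0.08,0,0.003,0],[-0.088,0,0.003,0],[-0.092,0,0.003,0]]
  ]
}}

```text
clock: 8.42
position: [0.5434, -0.1864, 0.0723]
tool_rot: [3.14, -0.011, -0.035]
force: [9.8, -0.6, 24.4]
grip_width: 0.0173
finger_force: 102.4
```

```bash
python3 - <<'E'
from h import *
f=bot.grab_frame("wrist");t=bot.grab_frame("top");s=bot.observe();print(s["position"],s["tool_rot"],s["force"])
a=f["pixels"][100:384,100:400];b=cv2.resize(t["pixels"][120:262,280:380],None,fx=2.0,fy=2.0,interpolation=cv2.INTER_CUBIC)
cv2.imwrite("pics/w4.png",np.hstack([cv2.resize(a,None,fx=1.5,fy=1.5),cv2.resize(b,(300,426))])[:,:,::-1])
E
```

```text
[ 0.5429434  -0.18637902  0.07226796] [ 3.13984238 -0.00965164 -0.03546378] [ 2.855665   -0.19788214 29.98366801]
```

View pics/w4.png

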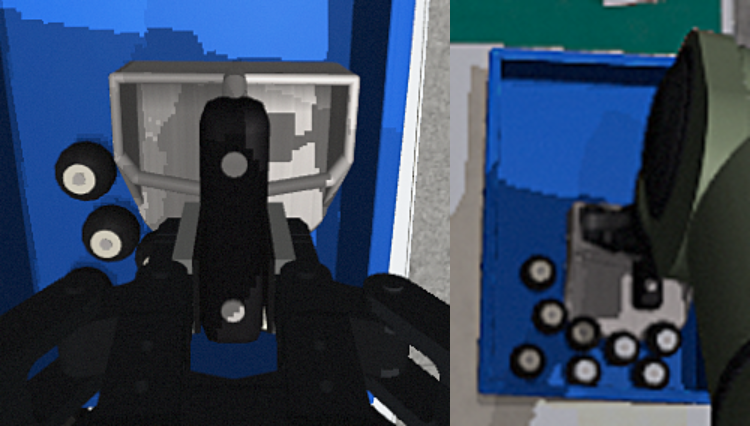

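Request:
{"op": "carry_out", "data": {
  "rows": [
    [[-0.004,0,0,0],[-0.008,0,0,0],[-0.012,0,0,0],[-0.016,0,0,0],[-0.02,0,0,0],[-0.024,0,0,0],[-0.028,0,0,0],[-0.032,0,0,0],[-0.035,0,0,0],[-0.038,0,0,0],[-0.04,0,0,0],[-0.04,0,0,0]]
  ]
}}

```text
clock: 9.52
position: [0.5043, -0.1851, 0.0722]
tool_rot: [3.139, -0.012, -0.035]
force: [9.7, -1.2, 29.8]
grip_width: 0.0177
finger_force: 103.2
```

```bash
python3 - <<'E'
from h import *
f=bot.grab_frame("wrist");t=bot.grab_frame("top");s=bot.observe();print(s["position"],s["tool_rot"],s["force"])
a=f["pixels"][100:384,100:400];b=cv2.resize(t["pixels"][120:262,280:380],None,fx=2.0,fy=2.0,interpolation=cv2.INTER_CUBIC)
cv2.imwrite("pics/w5.png",np.hstack([cv2.resize(a,None,fx=1.5,fy=1.5),cv2.resize(b,(300,426))])[:,:,::-1])
E
```

```text
[ 0.50434328 -0.18507469  0.07223112] [ 3.13950472 -0.01145274 -0.03519047] [ 9.31007399 -0.37916421 30.09923079]
```

View pics/w5.png

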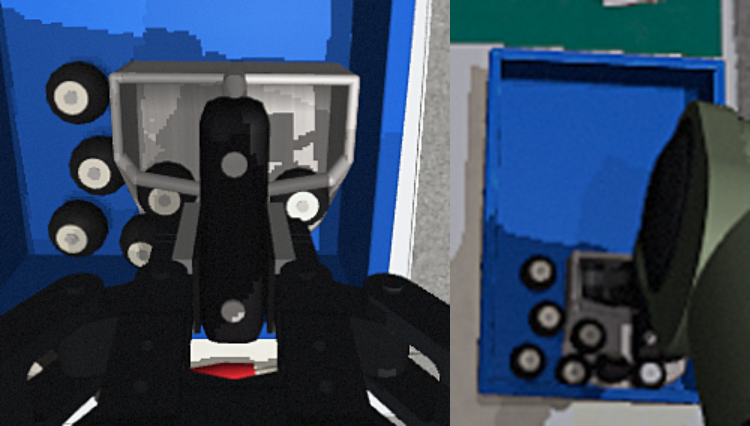

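Request:
{"op": "carry_out", "data": {
  "rows": [
    [[-0.003,0,0,0],[-0.003,0,0,0],[0,0,0,0],[0.004,0,-0.002,0],[0.011,0,-0.003,0],[0.021,0,-0.004,0],[0.034,0,-0.004,0],[0.051,0,-0.004,0],[0.071,0,-0.004,0],[0.096,0,-0.004,0],[0.096,0,-0.004,0],[0.096,0,-0.004,0]]
  ]
}}

```text
clock: 10.62
position: [0.5965, -0.1873, 0.0727]
tool_rot: [-3.142, -0.002, -0.035]
force: [-0.4, 0.7, -0.7]
grip_width: 0.0176
finger_force: 98.8
```

```bash
python3 - <<'E'
from h import *
f=bot.grab_frame("wrist");t=bot.grab_frame("top");s=bot.observe();print(s["position"],s["tool_rot"],s["force"])
a=f["pixels"][100:384,100:400];b=cv2.resize(t["pixels"][120:262,280:380],None,fx=2.0,fy=2.0,interpolation=cv2.INTER_CUBIC)
cv2.imwrite("pics/w6.png",np.hstack([cv2.resize(a,None,fx=1.5,fy=1.5),cv2.resize(b,(300,426))])[:,:,::-1])
E
```

```text
[ 0.59500526 -0.18762455  0.07263542] [ 3.14151427e+00 -4.77534017e-04 -3.55080671e-02] [ 1.06068679  0.31241575 -1.26117215]
```

View pics/w6.png

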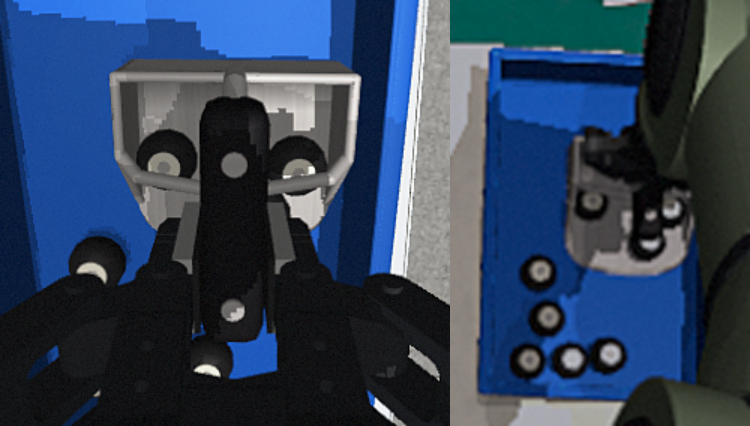

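```bash
cat >> h.py <<'E'
def path(start,end,n,split=12):
    """min-jerk from commanded start to end (x,y,z,yaw) in n rows, printed in calls of 12"""
    u=np.arange(1,n+1)/n;w=u*u*(3-2*u);S,E=np.array(start),np.array(end);P=S+w[:,None]*(E-S)
    for k in range(0,n,split):
        b=S if k==0 else P[k-1];c,s=np.cos(b[3]),np.sin(b[3]);rows=[]
        for p in P[k:k+split]:
            d=p-b;rows.append([round(c*d[0]+s*d[1],3),round(s*d[0]-c*d[1],3),round(-d[2],3),round(-np.degrees(d[3]),1)])
        print([rows])
E
python3 - <<'E'
from h import *
t=bot.grab_frame("top");print("cam",t["pose"][:3,3])
for r in bot.regions_of(t,"pan_floor")[:1]:
    ys,xs=np.where(r["region"]);h=cv2.convexHull(np.c_[xs,ys]);(c,ra)=cv2.minEnclosingCircle(h);e=cv2.fitEllipse(h);print(c,ra,e,at(t,c,.134),at(t,e[0],.134))
    print(at(t,(c[0]-ra,c[1]),.134),at(t,(c[0]+ra,c[1]),.134))
for p in((135,0),(100,450),(140,10)): print(at(t,(p[0]/1.5,p[1]/1.5),.25),at(t,(p[0]/1.5,p[1]/1.5),.4))
path((.597,-.187,.25,-.036),(.745,.257,.25,1.0),24)
E
```

```text
cam [0.36060134 0.03106266 1.17346011]
(198.0, 140.4761962890625) 43.82755661010742 ((197.98255920410156, 140.23025512695312), (84.08379364013672, 87.79164123535156), 78.15795135498047) [0.668  0.1426 0.134 ] [0.6686 0.1427 0.134 ]
[0.6669 0.2389 0.134 ] [0.6694 0.0469 0.134 ]
[0.9422 0.3727 0.25  ] [0.8477 0.3172 0.4   ]
[0.3241 0.3662 0.25  ] [0.3301 0.3117 0.4   ]
[0.926  0.3637 0.25  ] [0.8341 0.3097 0.4   ]
[[[np.float64(0.001), np.float64(-0.002), np.float64(-0.0), np.float64(-0.3)], [np.float64(0.003), np.float64(-0.009), np.float64(-0.0), np.float64(-1.2)], [np.float64(0.006), np.float64(-0.019), np.float64(-0.0), np.float64(-2.6)], [np.float64(0.01), np.float64(-0.033), np.float64(-0.0), np.float64(-4.4)], [np.float64(0.015), np.float64(-0.05), np.float64(-0.0), np.float64(-6.7)], [np.float64(0.021), np.float64(-0.07), np.float64(-0.0), np.float64(-9.3)], [np.float64(0.027), np.float64(-0.092), np.float64(-0.0), np.float64(-12.2)], [np.float64(0.034), np.float64(-0.116), np.float64(-0.0), np.float64(-15.4)], [np.float64(0.042), np.float64(-0.142), np.float64(-0.0), np.float6
[... 478 characters left out ...]
p.float64(0.081), np.float64(-0.078), np.float64(-0.0), np.float64(-14.3)], [np.float64(0.099), np.float64(-0.096), np.float64(-0.0), np.float64(-17.5)], [np.float64(0.116), np.float64(-0.112), np.float64(-0.0), np.float64(-20.4)], [np.float64(0.131), np.float64(-0.126), np.float64(-0.0), np.float64(-23.0)], [np.float64(0.144), np.float64(-0.138), np.float64(-0.0), np.float64(-25.3)], [np.float64(0.154), np.float64(-0.148), np.float64(-0.0), np.float64(-27.1)], [np.float64(0.162), np.float64(-0.156), np.float64(-0.0), np.float64(-28.5)], [np.float64(0.167), np.float64(-0.161), np.float64(-0.0), np.float64(-29.4)], [np.float64(0.168), np.float64(-0.162), np.float64(-0.0), np.float64(-29.7)]]]
```

Request:
{"op": "carry_out", "data": {
  "rows": [
    [[0,0,-0.003,0],[0,0,-0.012,0],[0,0,-0.027,0],[0,0,-0.047,0],[0,0,-0.07,0],[0,0,-0.095,0],[0,0,-0.12,0],[0,0,-0.142,0],[0,0,-0.16,0],[0,0,-0.171,0],[0,0,-0.176,0],[0,0,-0.176,0]]
  ]
}}

```text
clock: 11.82
position: [0.595, -0.1878, 0.2492]
tool_rot: [3.141, -0.001, -0.036]
force: [-0.1, -0.1, -3.0]
grip_width: 0.0177
finger_force: 98.4
```

```bash
python3 - <<'E'
from h import *
s=bot.observe();p=s["position"];print(p,s["tool_rot"],s["force"],s["qpos"])
np.set_printoptions(legacy="1.25")
path((p[0],p[1],p[2],-.036),(.804,.069,.222,-.5),20)
E
```

```text
[ 0.59503959 -0.18781277  0.2491764 ] [ 3.14128488e+00 -1.10941796e-03 -3.56014835e-02] [-0.10103268 -0.12140935 -2.99782887] [ 0.255548    0.48099021 -0.06610359  1.55347426  0.0343159   1.10711504
 -1.42478887]
[[[0.001, -0.002, 0.0, 0.2], [0.006, -0.007, 0.001, 0.7], [0.012, -0.016, 0.002, 1.6], [0.021, -0.027, 0.003, 2.8], [0.031, -0.041, 0.004, 4.2], [0.043, -0.057, 0.006, 5.7], [0.056, -0.074, 0.008, 7.5], [0.07, -0.093, 0.01, 9.4], [0.085, -0.112, 0.012, 11.3], [0.1, -0.132, 0.014, 13.3], [0.115, -0.152, 0.016, 15.3], [0.129, -0.171, 0.018, 17.2]]]
[[[0.008, -0.022, 0.002, 1.9], [0.015, -0.042, 0.004, 3.6], [0.022, -0.061, 0.005, 5.2], [0.028, -0.077, 0.007, 6.6], [0.033, -0.091, 0.008, 7.7], [0.036, -0.101, 0.009, 8.6], [0.039, -0.107, 0.009, 9.2], [0.04, -0.11, 0.01, 9.4]]]
```

Request:
{"op": "carry_out", "data": {
  "rows": [
    [[0.001,-0.002,0,0.2],[0.006,-0.007,0.001,0.7],[0.012,-0.016,0.002,1.6],[0.021,-0.027,0.003,2.8],[0.031,-0.041,0.004,4.2],[0.043,-0.057,0.006,5.7],[0.056,-0.074,0.008,7.5],[0.07,-0.093,0.01,9.4],[0.085,-0.112,0.012,11.3],[0.1,-0.132,0.014,13.3],[0.115,-0.152,0.016,15.3],[0.129,-0.171,0.018,17.2]]
  ]
}}

```text
clock: 12.82
position: [0.7304, -0.0193, 0.2286]
tool_rot: [3.141, 0.002, -0.337]
force: [0.4, -0.4, -2.9]
grip_width: 0.0175
finger_force: 98.4
```

Request:
{"op": "carry_out", "data": {
  "rows": [
    [[0.008,-0.022,0.002,1.9],[0.015,-0.042,0.004,3.6],[0.022,-0.061,0.005,5.2],[0.028,-0.077,0.007,6.6],[0.033,-0.091,0.008,7.7],[0.036,-0.101,0.009,8.6],[0.039,-0.107,0.009,9.2],[0.04,-0.11,0.01,9.4],[0.04,-0.11,0.01,9.4]]
  ]
}}

```text
clock: 13.57
position: [0.8039, 0.0699, 0.219]
tool_rot: [3.141, 0.001, -0.499]
force: [-0.1, -0.4, -2.5]
grip_width: 0.0174
finger_force: 98.4
```

```bash
python3 - <<'E'
from h import *
f=bot.grab_frame("wrist");t=bot.grab_frame("top");s=bot.observe();print(s["position"],s["tool_rot"],s["force"],s["qpos"])
a=f["pixels"][100:384,50:450];b=cv2.resize(t["pixels"][60:220,140:260],(320,426),interpolation=cv2.INTER_CUBIC)
cv2.imwrite("pics/w7.png",np.hstack([cv2.resize(a,(480,341)),cv2.resize(b,(256,341))])[:,:,::-1])
go(.703,.124,.22)
E
```

```text
[0.80374055 0.06867438 0.21996215] [ 3.14099410e+00  1.98734759e-04 -5.00019356e-01] [-0.71374468 -0.03719606 -3.00661214] [-0.17330501  0.84524476  0.03376625  0.9681279  -0.02564949  1.32910046
 -2.21555681]
shift [-0.1149 -0.0003 -0.    ] twist 0
```

View pics/w7.png

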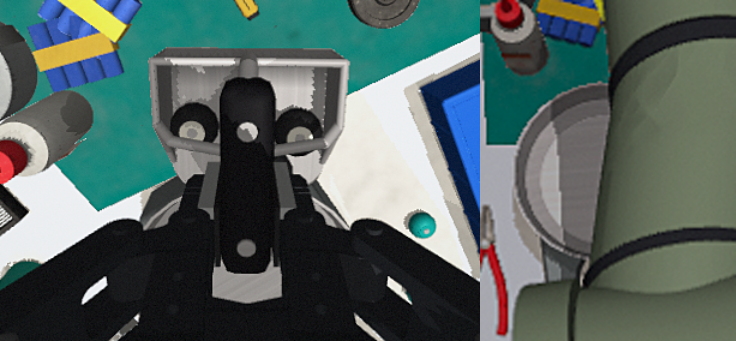

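Request:
{"op": "carry_out", "data": {
  "rows": [
    [[-0.04,0,0,0],[-0.08,0,0,0],[-0.12,0,0,0],[-0.08,0,0,0],[-0.04,0,0,0],[-0.035,0,0,0],[-0.035,0,0,0],[-0.035,0,0,0]]
  ]
}}

```text
clock: 14.33
position: [0.7733, 0.085, 0.2203]
tool_rot: [-3.142, -0.0, -0.501]
force: [0.2, 0.9, -1.4]
grip_width: 0.0173
finger_force: 99.3
```

```bash
python3 - <<'E'
from h import *
f=bot.grab_frame("wrist");t=bot.grab_frame("top");c=bot.grab_frame("scene");s=bot.observe();print(s["position"],s["tool_rot"],s["force"])
a=f["pixels"][100:384,50:450];b=t["pixels"][60:220,140:260];d=c["pixels"][150:250,160:260]
cv2.imwrite("pics/w8.png",np.vstack([np.hstack([cv2.resize(a,(450,300)),cv2.resize(b,(225,300))]),np.hstack([cv2.resize(d,(300,300)),np.zeros((300,375,3),np.uint8)])])[:,:,::-1])
E
```

```text
[0.77285726 0.0864001  0.22074632] [-3.14117646e+00 -4.06910394e-05 -4.99417609e-01] [-0.26666047  0.78057    -1.71972788]
```

View pics/w8.png

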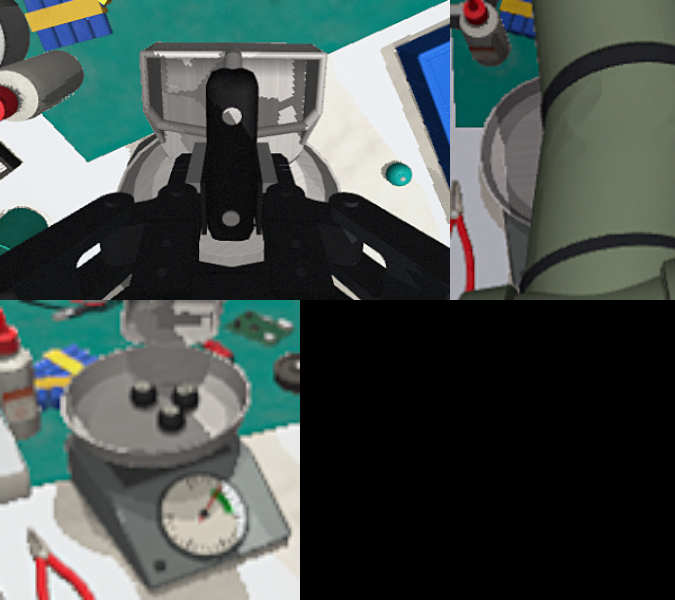

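```bash
python3 - <<'E'
from h import *
np.set_printoptions(legacy="1.25")
path((.773,.086,.222,-.5),(.76,.09,.26,-.5),3)
path((.76,.09,.26,-.5),(.436,.157,.26,-.314),15,8)
E
```

```text
[[[-0.003, 0.001, -0.01, -0.0], [-0.01, 0.002, -0.028, -0.0], [-0.013, 0.003, -0.038, -0.0]]]
[[[-0.004, 0.001, -0.0, -0.1], [-0.015, 0.005, -0.0, -0.5], [-0.033, 0.01, -0.0, -1.1], [-0.056, 0.017, -0.0, -1.9], [-0.082, 0.025, -0.0, -2.8], [-0.111, 0.034, -0.0, -3.8], [-0.142, 0.043, -0.0, -4.8], [-0.174, 0.053, -0.0, -5.9]]]
[[[-0.032, 0.006, -0.0, -1.0], [-0.062, 0.012, -0.0, -2.0], [-0.089, 0.018, -0.0, -2.9], [-0.112, 0.022, -0.0, -3.7], [-0.13, 0.026, -0.0, -4.3], [-0.142, 0.028, -0.0, -4.7], [-0.146, 0.029, -0.0, -4.8]]]
```

Request:
{"op": "carry_out", "data": {
  "rows": [
    [[-0.003,0.001,-0.01,0],[-0.01,0.002,-0.028,0],[-0.013,0.003,-0.038,0],[-0.017,0.004,-0.038,-0.1],[-0.028,0.008,-0.038,-0.5],[-0.046,0.013,-0.038,-1.1],[-0.069,0.02,-0.038,-1.9],[-0.095,0.028,-0.038,-2.8],[-0.124,0.037,-0.038,-3.8],[-0.155,0.046,-0.038,-4.8],[-0.187,0.056,-0.038,-5.9]]
  ]
}}

```text
clock: 15.4
position: [0.5805, 0.1268, 0.2586]
tool_rot: [-3.141, -0.001, -0.396]
force: [1.2, 1.0, -1.6]
grip_width: 0.0173
finger_force: 99.3
```

Request:
{"op": "carry_out", "data": {
  "rows": [
    [[-0.032,0.006,0,-1],[-0.062,0.012,0,-2],[-0.089,0.018,0,-2.9],[-0.112,0.022,0,-3.7],[-0.13,0.026,0,-4.3],[-0.142,0.028,0,-4.7],[-0.146,0.029,0,-4.8],[-0.146,0.029,0,-4.8]]
  ]
}}

```text
clock: 16.07
position: [0.4362, 0.1564, 0.2588]
tool_rot: [-3.141, -0.001, -0.312]
force: [0.7, -0.5, -1.4]
grip_width: 0.0173
finger_force: 99.3
```

```bash
python3 - <<'E'
from h import *
f=bot.grab_frame("wrist");s=bot.observe();print(s["position"],s["tool_rot"],s["force"],s["qpos"][6])
im=f["pixels"].astype(int);R,G,B=im[...,0],im[...,1],im[...,2]
red=(R>120)&(G<90)&(B<90);gr=(G>90)&(R<70)&(B<90)
for n,m in(("red",red),("green",gr)):
    k,l,st,c=cv2.connectedComponentsWithStats(m.astype(np.uint8))
    for i in range(1,k):
        if st[i,4]>8: print(n,st[i],c[i].round(1))
E
```

```text
[0.43691918 0.15620615 0.25861384] [-3.14108758e+00 -7.62678026e-04 -3.13220768e-01] [-0.60892326  0.70510504 -1.30477235] -2.375181103885089
red [239   7  14  23  51] [245.6  17.5]
red [233  37   4   6  11] [234.3  39.3]
red [  97   40   61   91 1482] [122.7  83.3]
red [463 125  49  30 529] [487.4 139.5]
green [249   7  16  23 169] [257.2  18. ]
```

```bash
python3 - <<'E'
from h import *
f=bot.grab_frame("wrist")
im=f["pixels"].astype(int);R,G,B=im[...,0],im[...,1],im[...,2]
red=(R>G+50)&(R>B+50);gr=(G>R+30)&(G>B+30);dk=im.sum(2)<200
for y in range(0,48): print("".join("r" if red[y,x] else "g" if gr[y,x] else "#" if dk[y,x] else "." for x in range(215,285)))
E
```

```text
...................................#.......#......##..................
......................................rr..#........##.##..............
......................................rrr.#.........##.#..............
.....................................rrr.#...........##.#.............
................................gg...rrr.............##.#.............
................................ggggrrr##.............#...............
...............................gggg#rrr#...............##.#...........
.....................#.........ggggrrr#................##.............
..............................gggg#rrrggg.....#.........#.............
..............................ggggrrrggggg............................
..............................ggg#rrrgggggg..............#............
.............................ggggrrrgggggggg..........................
.............................ggg#rrrgggggggg.......#......#...........
...............................grrrgggggggggg.............#...........
................................rrrggggggggggg........................
...............................rrr.
[... 1607 characters left out ...]
..........rrr......................................#.........
...................rrr................................................
..................rrr.................................................
..................rr.......................................#..........
..................rr.......................................#..........
......................................................................
..........................................................#...........
......................................................................
......................................................................
.........................................................#............
```

Request:
{"op": "carry_out", "data": {
  "rows": [
    [[0,0,0.03,0],[0,0,0.065,0],[0,0,0.1,0],[0,0,0.13,0],[0,0,0.155,0],[0,0,0.172,0],[0,0,0.182,0],[0,0,0.187,0],[0,0,0.19,0],[0,0,0.191,0],[0,0,0.191,0]]
  ]
}}

```text
clock: 17.08
position: [0.4367, 0.1556, 0.0684]
tool_rot: [3.141, -0.0, -0.314]
force: [-7.5, -5.5, 14.3]
grip_width: 0.0172
finger_force: 102.0
```

Request:
{"op": "carry_out", "data": {
  "rows": [
    [[0,0,-0.0005,0],[0,0,-0.0005,0],[0,0,-0.0005,0],[0,0,-0.0005,0],[0,0,-0.0005,0],[0,0,-0.0005,0]]
  ],
  "grip": 0.06
}}

```text
clock: 17.58
position: [0.4365, 0.1563, 0.0679]
tool_rot: [-3.141, -0.0, -0.313]
force: [-1.3, 0.4, -0.2]
grip_width: 0.0598
finger_force: 0.0
```

Request:
{"op": "carry_out", "data": {
  "rows": [
    [[0,0,-0.01,0],[0,0,-0.03,0],[0,0,-0.06,0],[0,0,-0.1,0],[0,0,-0.14,0],[0,0,-0.18,0],[0,0,-0.22,0],[0,0,-0.23,0],[0,0,-0.23,0]]
  ]
}}

```text
clock: 18.33
position: [0.4373, 0.1567, 0.3017]
tool_rot: [-3.138, -0.004, -0.313]
force: [0.9, -0.6, 0.1]
grip_width: 0.0599
finger_force: 0.0
```

```bash
python3 - <<'E'
from h import *
f=bot.grab_frame("wrist");s=bot.observe();print(s["position"],s["force"],s["grip_width"])
for l,z in dict(scoop_grip=.084,scoop_lip=0,scoop=0).items():
  for r in bot.spot_point(f,l)[:1]: print(l,round(r["conf"],2),np.round(r["position"]),at(f,r["position"],z))
t=bot.grab_frame("top")
for n,g in(("top",t),("scene",bot.grab_frame("scene"))):
  for r in bot.spot_point(g,"wheel0"): print(n,round(r["conf"],2),np.round(r["position"]),at(g,r["position"],.015),at(g,r["position"],.108))
im=f["pixels"].astype(int);R,G,B=im[...,0],im[...,1],im[...,2]
red=(R>G+50)&(R>B+50);gr=(G>R+30)&(G>B+30)
for y in range(0,60,3): print("".join("r" if red[y,x] else "g" if gr[y,x] else "." for x in range(215,285)))
E
```

```text
[0.43669466 0.15635188 0.29956096] [-0.11543828  0.05486481 -1.3371901 ] 0.060329334651710566
scoop_grip 0.64 [257. 161.] [0.4326 0.1583 0.084 ]
scoop_lip 0.94 [255. 184.] [0.3837 0.1779 0.    ]
scoop 0.55 [257. 152.] [0.4297 0.1593 0.    ]
top 0.7 [328. 236.] [ 0.4743 -0.1592  0.015 ] [ 0.4652 -0.144   0.108 ]
top 0.7 [320. 243.] [ 0.459  -0.1382  0.015 ] [ 0.4511 -0.1246  0.108 ]
top 0.69 [304. 240.] [ 0.4641 -0.1014  0.015 ] [ 0.4558 -0.0908  0.108 ]
top 0.67 [250. 240.] [0.4641 0.026  0.015 ] [0.4558 0.0264 0.108 ]
top 0.62 [269. 203.] [ 0.5521 -0.0188  0.015 ] [ 0.5368 -0.0148  0.108 ]
top 0.57 [204. 150.] [0.6782 0.1407 0.015 ] [0.6527 0.1319 0.108 ]
top 0.57 [202. 125.] [0.7433 0.148  0.015 ] [0.7126 0.1387 0.108 ]
top 0.55 [311. 229.] [ 0.4907 -0.1186  0.015 ] [ 0.4802 -0.1066  0.108 ]
top 0.52 [308. 207.] [ 0.5424 -0.1111  0.015 ] [ 0.5278 -0.0997  0.108 ]
top 0.48 [214. 138.] [0.71   0.1157 0.015 ] [0.682  0.1089 0.108 ]
scene 0.64 [302. 211.] [ 0.5572 -0.1098  0.015 ] [ 0.4565 -0.0508  0.108 ]
scene 0.61 [220. 182.] [0.814  0.0706 0.015 ] [0.6873 0.1112 0.108 ]
scene 0.59 
[... 1062 characters left out ...]
......................rr........ggggggggg....................
.............................rrr..........gggggggg....................
............................rr.............gggggggg...................
......................................................................
......................................................................
.......................rr.............................................
......................rr..............................................
......................................................................
......................................................................
......................................................................
```

All eight wheels are accounted for: five in the bin and three in the pan. The pointer is in the green sector, and the scoop is standing on the bench, so I'm handing the job in.

```bash
python3 -c "
from workcell import bot
print(bot.job_done())"
```

```text
the job is handed in; nothing more can be done
None
```

I handed the job in, but the hand-in gave no verdict: three wheels are in the pan, the pointer stands in the green sector (roughly 92 g, read from the dial), the other five wheels are in the bin, and the scoop is back on the bench standing on its base.

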